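# Unstack the planters onto their saucers

## Robot

A 6-joint arm with a two-finger parallel gripper is mounted at the origin on the work surface. World frame = base frame: x ahead of the robot, y to its left, z up, the work surface at z = 0. Lengths are in m, angles in rad, forces in N, time in s.
With the tool pointing down it reaches from about 0.35 to 0.775 m from the base axis. Payload 5.5 kg.
Tool frame: the origin (TCP) lies at the very end of the fingers, on their centre line; the grasp point (between the pads) lies 19 mm behind it; z points along the fingers, y is the direction in which the jaws open and shut (so a half turn about z gives the same grasp; the last joint's range is limited). The gripper opens to 85 mm and grips with 20 to 120 N. Pads are 22 mm wide; open, the fingers measure 114 mm over their backs; the gripper's body (76 mm by 85 mm) begins 54 mm behind the grasp point. The pads swing forward as they close: fully open they stand 13 mm farther back than shut.
Start: joints at [1.04, 0.313, 0.046, 1.304, 0, 1.431], TCP at [0.219, 0.532, 0.231] pointing down, gripper open.
Joint ranges: [-2.76, 2.76], [-0.86, 1.69], [-1.03, 1.26], [-2.2, 2.34], [-1.47, 1.5], [-3.14, 3.14]. Speed limits (rad/s): [2.57, 2.57, 3.14, 3.14, 3.14, 3.14].

## Interface

Orientations are given as a unit quaternion [w, x, y, z].
In Python, from workcell import env gives the robot as it stands. The module is installed in compiled form; this text tells all that it offers.
- The arm moves only by the shell command python3 -m pendant 'ROWS' [FORCE]. ROWS is JSON, a list of rows, each an object with "fingers": the finger opening in mm, from 0 to 85.4; "delta_pos": the shift along the tool's x, y, z in mm, a list of three; "angular": the turn, a rotation vector about the tool's x, y, z in rad, a list of three. In form: [{"fingers": fingers, "delta_pos": [x, y, z], "angular": [ax, ay, az]}, ...]. A call has 1 to 12 rows; each row shifts and turns the commanded pose from where the row before left it, along the tool's axes as they then stand; what a row does not reach is not made up. A row lasts 1/10 s, in which the tool goes at most 50 mm and 8.59 degrees, less where a joint would pass 70% of its speed; a pose out of reach is approached as far as the arm can. A call is refused whole if a number of a shift passes 50 or a number of a turn 0.15, either way. A call with a gripper value outside its range is refused whole. The fingers move at their own pace and stop on an object; FORCE is the grip in N (left out, the last holds). Time passes only in rows, so rows that do not move let the fingers close. It gives the time, the measured TCP pose, the force and the opening at its end, in the units of the state.
- env.get_state(): the state, without advancing time (a new reading comes with each control period).
- env.read_camera(name): name is "side" or "top"; returns the picture (400x640x3 uint8, blue, green, red); there is no depth.
- env.camera_params(name): a dict with "fx", "fy", "cx", "cy" (pixels), "view" (4x4, takes a point from world to camera coordinates). Camera axes: x right, y up, looking along -z (the intrinsics and any distortion apply to the point x, -y, -z); pixel columns grow to the right and rows downward; lengths in m; the calibration is good to about 2 mm. A picture is of the moment at which its call begins. camera_params takes no time and is no camera call.
- env.hand_in(): hands the job in, once; it reports no verdict.
The state is a dict: "clock": time; "joint_pos": joint angles; "qvel": joint speeds; "tau": joint torques, N m; "tcp_pos": TCP position; "orientation": TCP orientation; "wrist_force": force on the tool from outside, world axes, zero at the start; "ft_torque": the same for the moment, N m; "finger_gap": finger opening in m.
Only numpy, scipy, OpenCV 4.12 (cv2) and the standard library are available. Lean on these libraries where they do the work, as an engineer would, in place of code of your own. Each camera call takes 0.05 s, during which the arm holds its last target. There are 200 camera calls.

## Task

Take the stack of four dark planters apart from the top, one at a time, and set each gently down, upright, on the saucer of its own shape and size before taking the next: it must stand flat on the saucer's floor inside the rim, the square one and the trough with their sides along the saucer's sides. Do not drop or tip any planter, leave the white bud vase and the glass jar standing where they are, and let go of everything at the end.

Things in the scene. Friction and masses are not known exactly. Their poses are not given: they have to be found in the camera images.
- pot_small_round: small round planter, 42 mm across, 45 mm tall, about 0.12 kg; dark, nearly black glaze with turquoise specks, a brown line round the rim, cream inner floor, upright and open at the top, straight vertical walls 9 mm thick; origin at the centre of its underside, z up. At the start it is the top of the stack, standing centrally on the rim of the square planter.
- pot_square: square planter, 50 x 50 mm, 45 mm tall, about 0.2 kg; dark, nearly black glaze with turquoise specks, a brown line round the rim, cream inner floor, upright and open at the top, straight vertical walls 9 mm thick; origin at the centre of its underside, z up, x and y along its sides. Third from the table, standing centrally on the rim of the large round planter, turned any way.
- pot_large_round: large round planter, 66 mm across, 50 mm tall, about 0.24 kg; dark, nearly black glaze with turquoise specks, a brown line round the rim, cream inner floor, upright and open at the top, straight vertical walls 9 mm thick; origin at the centre of its underside, z up. Second from the table, standing centrally across the rim of the trough.
- pot_trough: oblong trough planter, 112 mm long (its x) by 60 mm wide (its y), 45 mm tall, about 0.38 kg; dark, nearly black glaze with turquoise specks, a brown line round the rim, cream inner floor, upright and open at the top, straight vertical walls 9 mm thick; origin at the centre of its underside, z up. It stands on the table and carries the stack of four, 185 mm tall in all; each planter just rests on the one below.
- saucer_small_round: small round saucer, 70 mm across outside, 60 mm inside; pale biscuit-coloured shallow drip saucer, loose on the table: floor 4 mm thick, rim 10 mm high and 5 mm thick; origin at the centre of its underside, z up. For the small round planter.
- saucer_square: square saucer, 78 x 78 mm outside, 68 x 68 mm inside; pale biscuit-coloured shallow drip saucer, loose on the table: floor 4 mm thick, rim 10 mm high and 5 mm thick; origin at the centre of its underside, z up, x and y along its sides. For the square planter.
- saucer_large_round: large round saucer, 94 mm across outside, 84 mm inside; pale biscuit-coloured shallow drip saucer, loose on the table: floor 4 mm thick, rim 10 mm high and 5 mm thick; origin at the centre of its underside, z up. For the large round planter.
- saucer_trough: oblong saucer, 140 mm (its x) by 88 mm (its y) outside, 130 x 78 mm inside; pale biscuit-coloured shallow drip saucer, loose on the table: floor 4 mm thick, rim 10 mm high and 5 mm thick; origin at the centre of its underside, z up. For the trough.
- bud_vase: white ceramic bud vase, a bystander standing among the work: 48 mm across at its belly, 90 mm tall, loose; origin at the centre of its foot, z up.
- glaze_jar: glass jar with a white cap, a bystander standing among the work: 48 mm across, 60 mm tall, loose; origin at the centre of its underside, z up.
Things that resemble listed ones, but are neither listed nor needed, are in the scene too. Leave any pink or yellow look-alike of the pot_large_round alone.

How it is judged:
By the outcome, as a careful person would: the job done as asked, in the order asked, and still so for the second after the job is handed in, with the robot touching nothing.
It also fails if it takes over 122 s, if anything falls off the work surface, if the arm or the gripper's body presses on something with over 40 N, if the wrist force passes 120 N, or if a joint passes its speed limit or range.

## Working session

There is one attempt and no reset: what is moved stays moved. The work goes in short steps, Python scripts to look and compute and a shell command to move; the robot and the scene stay as the last step left them, time stands still between calls to the robot, and variables do not carry over. Pictures are saved under pics/ and viewed, about 12 in all and at most 16, crops included, and the job is handed in when it is done.

```bash
mkdir -p pics
python3 - <<'E'
from workcell import env
import cv2
for n in("top","side"):
    cv2.imwrite(f"pics/{n}0.png",env.read_camera(n)); p=env.camera_params(n); print(n,p)
s=env.get_state();print(s)
E
```

```text
top {'fx': 432.92929657874726, 'fy': 432.92929657874726, 'cx': 324.5295212003725, 'cy': 195.7487056213895, 'view': array([[ 0.01640767, -0.99982866, -0.00857012, -0.05234827],
       [ 0.98241541,  0.01452637,  0.18614229, -0.51384276],
       [-0.18598591, -0.01147358,  0.98248542, -1.06136758],
       [ 0.        ,  0.        ,  0.        ,  1.        ]])}
side {'fx': 516.0211988402037, 'fy': 516.0211988402037, 'cx': 315.91011870888883, 'cy': 192.97546195797423, 'view': array([[ 0.76410088, -0.64478943, -0.01991081, -0.42526306],
       [ 0.48288268,  0.55122382,  0.68042385, -0.26739354],
       [-0.42775479, -0.52952705,  0.73254825, -1.17173684],
       [ 0.        ,  0.        ,  0.        ,  1.        ]])}
{'clock': 0.1, 'joint_pos': array([ 1.04040282e+00,  3.13957238e-01,  4.50750803e-02,  1.30361901e+00,
       -1.51745343e-05,  1.43119541e+00]), 'qvel': array([ 0.0002834 , -0.00171956,  0.00327528,  0.00188608,  0.00161628,
        0.00085055]), 'tau': array([ 1.94031629e-03, -4.81724489e+01,  2.99244529e+01,  1.27174592e-02,
       -1.26701880e-04,  1.49848240e-06]), 'tcp_pos': array([0.21880197, 0.53123193, 0.23047273]), 'orientation': array([-2.73081913e-04,  1.94155226e-01,  9.80970449e-01, -8.07530145e-04]), 'wrist_force': array([ 0.45603825,  0.1822562 , -0.01741867]), 'ft_torque': array([ 0.02635427, -0.00999381, -0.00433815]), 'finger_gap': 0.08554259519975928}
```

View pics/top0.png

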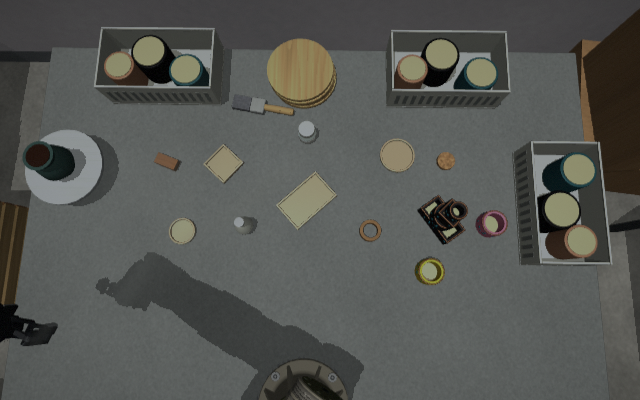

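View pics/side0.png

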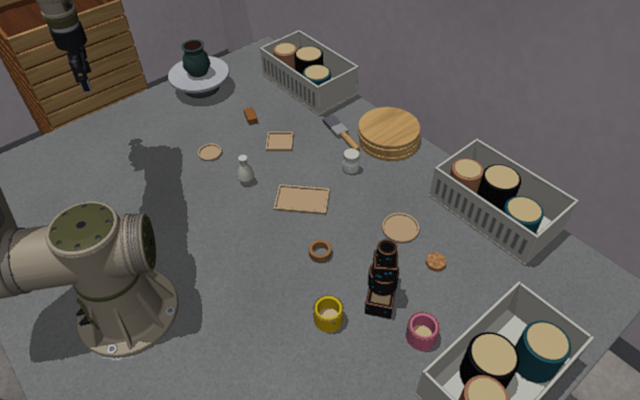

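```bash
cat > h.py <<'E'
import numpy as np, cv2
from workcell import env
def proj(n,P):
    p=env.camera_params(n); q=np.c_[np.atleast_2d(P),np.ones(len(np.atleast_2d(P)))]@p['view'].T
    return np.c_[p['cx']+p['fx']*q[:,0]/-q[:,2], p['cy']+p['fy']*-q[:,1]/-q[:,2]]
def back(n,uv,z):
    p=env.camera_params(n); V=p['view']; R,t=V[:3,:3],V[:3,3]; c=-R.T@t
    uv=np.atleast_2d(uv).astype(float)
    d=np.c_[(uv[:,0]-p['cx'])/p['fx'],-(uv[:,1]-p['cy'])/p['fy'],-np.ones(len(uv))]@R
    return c+d*((z-c[2])/d[:,2])[:,None]
E
python3 - <<'E'
from h import *
for n,pts in(("top",dict(sr=(182,231),sq=(224,163),lr=(397,155),tr=(306,201))),("side",dict(sr=(210,152),sq=(280,141),lr=(401,227),tr=(302,199)))):
    im=cv2.imread(f"pics/{n}0.png"); f=im.astype(int)
    m=(((f[...,2]-f[...,0])>22)&(f[...,2]>90)).astype(np.uint8)
    cs,_=cv2.findContours(m,cv2.RETR_EXTERNAL,cv2.CHAIN_APPROX_NONE)
    for k,u in pts.items():
        for c in cs:
            if cv2.pointPolygonTest(c,u,False)>=0:
                w=back(n,c[:,0]+0.0,0.008)[:,:2]; (cx,cy),(a,b),th=cv2.minAreaRect((w*1000).astype(np.float32))
                print(n,k,round(cx,1),round(cy,1),round(a,1),round(b,1),round(th,1))
for n,(x,y) in(("top",(400,170)),("side",(310,215))):
    im=cv2.imread(f"pics/{n}0.png")[y:y+120,x:x+140]
    cv2.imwrite(f"pics/{n}0c.png",cv2.convertScaleAbs(cv2.resize(im,None,fx=5,fy=5,interpolation=cv2.INTER_CUBIC),alpha=1.8,beta=20))
for nm,u,v,z in(("vase",(243,218),(242,159),.09),("jar",(307,127),(351,154),.06)): print(nm,back("top",u,z),back("side",v,z))
E
```

```text
top sr 423.4 327.9 61.4 66.7 47.9
top sq 608.5 231.8 75.3 77.0 48.3
top lr 637.6 -237.5 92.0 90.6 43.6
top tr 511.0 4.7 87.0 138.6 42.4
side sr 422.7 328.2 72.2 68.1 88.1
side sq 607.9 232.0 81.5 79.6 48.6
side lr 636.9 -237.5 95.7 93.5 61.1
side tr 509.8 3.9 93.5 141.3 42.5
vase [[0.44836111 0.15352426 0.09      ]] [[0.43429117 0.15780248 0.09      ]]
jar [[0.69452727 0.00435453 0.06      ]] [[0.68784773 0.00356813 0.06      ]]
```

View pics/top0c.png

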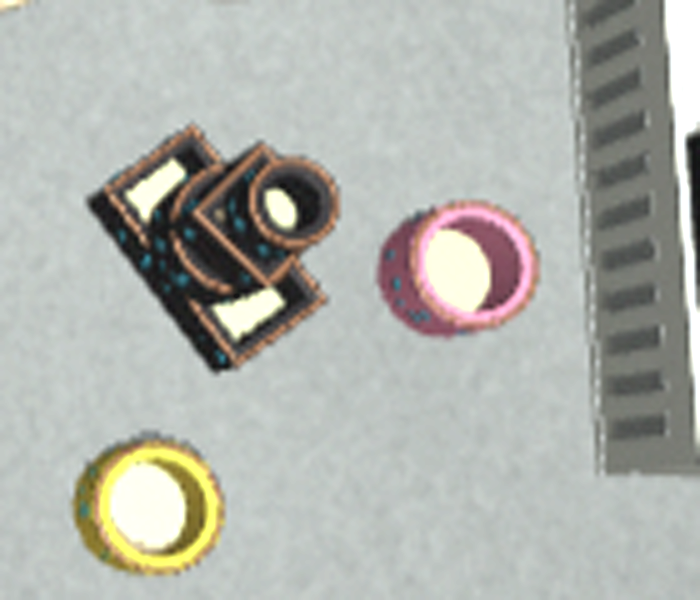

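View pics/side0c.png

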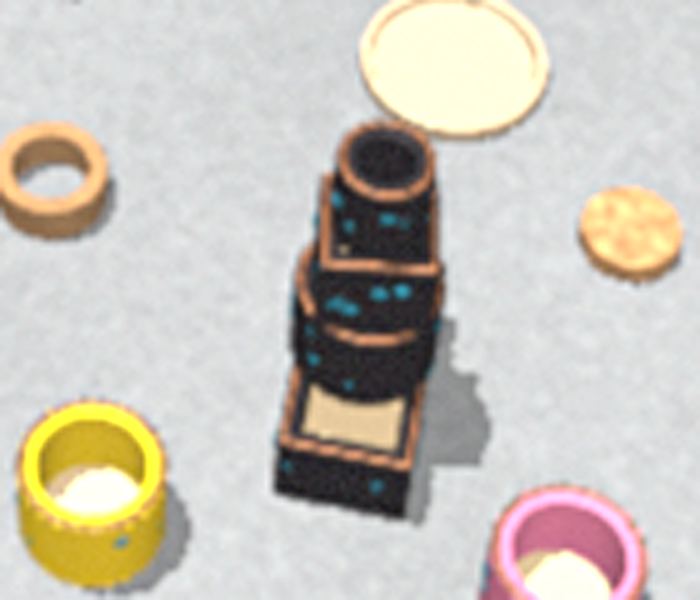

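Run:
```python
from h import *
T=lambda p:(np.array(p)+.5)/5-.5+[400,170]
S=lambda p:(np.array(p)+.5)/5-.5+[310,215]
print("small",back("top",T((295,202.)),.185),back("side",S((386.,160)),.185))
q=back("top",T([(193,213.),(273,288),(263,142)]),.14);print("sq",q,(q[1]+q[2])/2)
d=q[1]-q[0];e=q[2]-q[0];print(np.linalg.norm(d),np.linalg.norm(e),np.degrees(np.arctan2(d[1],d[0])),np.degrees(np.arctan2(e[1],e[0])))
q=back("top",T([(196,125.),(105,188),(232,367),(325,298)]),.045);print("tr",q,q.mean(0))
for i in range(4):
  d=q[(i+1)%4]-q[i];print(np.linalg.norm(d),np.degrees(np.arctan2(d[1],d[0])))
# side sq bottom rim edge & trough near edge
q=back("side",S([(322,265.),(441,267)]),.14);d=q[1]-q[0];print("side sq",q,np.linalg.norm(d),np.degrees(np.arctan2(d[1],d[0])))
q=back("side",S([(281,441.),(411,464)]),.045);d=q[1]-q[0];print("side tr",q,np.linalg.norm(d),np.degrees(np.arctan2(d[1],d[0])))
for n,b in(("yellow top",back("top",T((158,507.)),.05)),("pink",back("top",T((475,263.)),.05)),("pinkside",back("side",S((570,545.)),.05))):print(n,b)
from scipy.spatial.transform import Rotation as R
o=env.get_state()['orientation'];print(R.from_quat(np.r_[o[1:],o[0]]).as_matrix())
```

```text
small [[ 0.46086302 -0.34415114  0.185     ]] [[ 0.45983961 -0.34417537  0.185     ]]
sq [[ 0.46218005 -0.3102122   0.14      ]
 [ 0.42772514 -0.34592894  0.14      ]
 [ 0.49624201 -0.34395211  0.14      ]] [ 0.46198357 -0.34494052  0.14      ]
0.04962686799872893 0.047943701148276195 -133.9698202152506 -44.727851172213654
tr [[ 0.52250082 -0.33732237  0.045     ]
 [ 0.48905527 -0.28992036  0.045     ]
 [ 0.39891131 -0.35132616  0.045     ]
 [ 0.43442596 -0.39942473  0.045     ]] [ 0.46122334 -0.3444984   0.045     ]
0.05801340272045951 125.20573519105872
0.10907156153092486 -145.73742819290382
0.05978932317816016 -53.558869889832216
0.10776772912094174 35.1880008448771
side sq [[ 0.42803049 -0.34350343  0.14      ]
 [ 0.46446428 -0.37643632  0.14      ]] 0.04911208033309141 -42.11075856615371
side tr [[ 0.40048699 -0.35461646  0.045     ]
 [ 0.43498817 -0.39938944  0.045     ]] 0.0565239000155481 -52.38285740724519
yellow top [[ 0.32887839 -0.3110347   0.05      ]]
pink [[ 0.45272367 -0.47401651  0.05      ]]
pinkside [[ 0.45511276 -0.47136799  0.05      ]]
[[-9.24607347e-01  3.80920637e-01 -8.49342970e-04]
 [ 3.80921519e-01  9.24606192e-01 -1.47828586e-03]
 [ 2.22198179e-04 -1.69036698e-03 -9.99998547e-01]]
```

```bash
cat >> h.py <<'E'
def plan(*wps):
    """from measured pose, for each waypoint (x,y,z[,jaw deg]) print tool-axis mm shift (in start yaw of leg) and turn about tool z"""
    s=env.get_state(); o=s['orientation']; from scipy.spatial.transform import Rotation as R
    M=R.from_quat(np.r_[o[1:],o[0]]); m=M.as_matrix(); a=np.arctan2(m[1,1],m[0,1]); p=s['tcp_pos']
    print("t",round(s['clock'],2),"p",p.round(4),"jaw",np.degrees(a).round(2),"tilt",m[:2,2].round(4),"F",s['wrist_force'].round(1),"gap",round(s['finger_gap'],4),"j6",s['joint_pos'][5].round(2))
    for w in wps:
        d=(np.array(w[:3])-p)*1000; y=np.array([np.cos(a),np.sin(a)]); x=np.array([-y[1],y[0]])
        turn=0.
        if len(w)>3: turn=-((np.radians(w[3])-a+np.pi/2)%np.pi-np.pi/2)
        print(" d",np.round([d[:2]@x,d[:2]@y,-d[2]],1),"len",np.linalg.norm(d).round(),"turn",round(turn,3))
        p=np.array(w[:3]); a-=turn
E
python3 -c "
from h import *
plan((.46,.12,.25),(.461,-.3443,.25),(.461,-.3443,.155))"
```

```text
t 0.1 p [0.2188 0.5312 0.2305] jaw 67.61 tilt [-0.0008 -0.0015] F [ 0.5  0.2 -0. ] gap 0.0855 j6 1.43
 d [-379.7 -288.4  -19.5] len 477.0 turn 0.0
 d [-177.8 -428.9   -0. ] len 464.0 turn 0.0
 d [ 0.  0. 95.] len 95.0 turn 0.0
```

```bash
r='{"fingers":85,"delta_pos":[-32,-24,-2],"angular":[0,0,0]}'; python3 -m pendant '[{"fingers":75,"delta_pos":[-32,-24,-2],"angular":[0,0,0]},{"fingers":75,"delta_pos":[-32,-24,-2],"angular":[0,0,0]},{"fingers":75,"delta_pos":[-32,-24,-2],"angular":[0,0,0]},{"fingers":75,"delta_pos":[-32,-24,-2],"angular":[0,0,0]},{"fingers":75,"delta_pos":[-32,-24,-2],"angular":[0,0,0]},{"fingers":75,"delta_pos":[-32,-24,-2],"angular":[0,0,0]},{"fingers":75,"delta_pos":[-32,-24,-2],"angular":[0,0,0]},{"fingers":75,"delta_pos":[-32,-24,-2],"angular":[0,0,0]},{"fingers":75,"delta_pos":[-32,-24,-2],"angular":[0,0,0]},{"fingers":75,"delta_pos":[-32,-24,-2],"angular":[0,0,0]},{"fingers":75,"delta_pos":[-32,-24,-2],"angular":[0,0,0]},{"fingers":75,"delta_pos":[-28,-24,0],"angular":[0,0,0]}]' 40
python3 -m pendant '[{"fingers":75,"delta_pos":[-16,-39,0],"angular":[0,0,0]},{"fingers":75,"delta_pos":[-16,-39,0],"angular":[0,0,0]},{"fingers":75,"delta_pos":[-16,-39,0],"angular":[0,0,0]},{"fingers":75,"delta_pos":[-16,-39,0],"angular":[0,0,0]},{"fingers":75,"delta_pos":[-16,-39,0],"angular":[0,0,0]},{"fingers":75,"delta_pos":[-16,-39,0],"angular":[0,0,0]},{"fingers":75,"delta_pos":[-16,-39,0],"angular":[0,0,0]},{"fingers":75,"delta_pos":[-16,-39,0],"angular":[0,0,0]},{"fingers":75,"delta_pos":[-16,-39,0],"angular":[0,0,0]},{"fingers":75,"delta_pos":[-16,-39,0],"angular":[0,0,0]},{"fingers":75,"delta_pos":[-16,-39,0],"angular":[0,0,0]},{"fingers":75,"delta_pos":[0,0,0],"angular":[0,0,0]}]'
python3 -c "
from h import *
plan((.461,-.3443,.21),(.461,-.3443,.155))"
```

```text
clock: 1.3
tcp_pos: [0.4615, 0.119, 0.2533]
orientation: [0.0, 0.194, 0.981, 0.0]
wrist_force: [0.4, 1.2, 0.2]
finger_gap: 0.075
clock: 2.5
tcp_pos: [0.4595, -0.3478, 0.2517]
orientation: [-0.0, 0.197, 0.98, -0.0]
wrist_force: [-0.4, 1.0, 0.1]
finger_gap: 0.0752
t 2.5 p [ 0.4595 -0.3478  0.2517] jaw 67.31 tilt [-0.0007 -0.0007] F [-0.4  1.   0.1] gap 0.0752 j6 -0.39
 d [-0.   3.9 41.7] len 42.0 turn 0.0
 d [ 0.  0. 55.] len 55.0 turn 0.0
```

```bash
python3 -m pendant '[{"fingers":70,"delta_pos":[0,3,20],"angular":[0,0,0]},{"fingers":66,"delta_pos":[0,1,22],"angular":[0,0,0]},{"fingers":66,"delta_pos":[0,0,20],"angular":[0,0,0]},{"fingers":66,"delta_pos":[0,0,18],"angular":[0,0,0]},{"fingers":66,"delta_pos":[0,0,12],"angular":[0,0,0]},{"fingers":66,"delta_pos":[0,0,4],"angular":[0,0,0]},{"fingers":66,"delta_pos":[0,0,0],"angular":[0,0,0]}]'
python3 - <<'E'
from h import *
plan()
im=env.read_camera("side")[170:290,310:450]; im2=env.read_camera("top")[150:270,380:520]
f=lambda i:cv2.convertScaleAbs(cv2.resize(i,None,fx=2.8,fy=2.8,interpolation=cv2.INTER_CUBIC),alpha=1.8,beta=20)
cv2.imwrite("pics/g1.png",np.hstack([f(im),f(im2)]))
E
```

```text
clock: 3.2
tcp_pos: [0.4614, -0.3388, 0.1569]
orientation: [-0.0, 0.194, 0.981, 0.0]
wrist_force: [-1.1, -0.7, 0.1]
finger_gap: 0.0659
t 3.2 p [ 0.4614 -0.3388  0.1569] jaw 67.63 tilt [-0.0007  0.0009] F [-1.1 -0.7  0.1] gap 0.0659 j6 -0.38
```

View pics/g1.png

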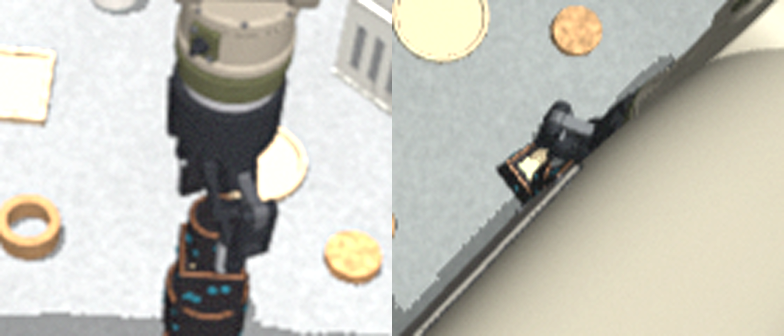

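The picture shows the fingers straddling the small pot, offset a few mm along the jaw direction; I correct that, then close.

```bash
python3 -m pendant '[{"fingers":66,"delta_pos":[-1.5,-3,1],"angular":[0,0,0]},{"fingers":66,"delta_pos":[0,-2,0],"angular":[0,0,0]},{"fingers":66,"delta_pos":[0,0,0],"angular":[0,0,0]},{"fingers":66,"delta_pos":[0,0,0],"angular":[0,0,0]},{"fingers":50,"delta_pos":[0,0,0],"angular":[0,0,0]},{"fingers":44,"delta_pos":[0,0,0],"angular":[0,0,0]},{"fingers":38,"delta_pos":[0,0,0],"angular":[0,0,0]},{"fingers":32,"delta_pos":[0,0,0],"angular":[0,0,0]},{"fingers":32,"delta_pos":[0,0,0],"angular":[0,0,0]},{"fingers":32,"delta_pos":[0,0,0],"angular":[0,0,0]}]' 35
python3 -c "
from h import *
plan()"
```

```text
clock: 4.3
tcp_pos: [0.4611, -0.3445, 0.1565]
orientation: [0.0, 0.194, 0.981, -0.0]
wrist_force: [0.4, 1.9, 3.1]
finger_gap: 0.0413
t 4.3 p [ 0.4611 -0.3445  0.1565] jaw 67.61 tilt [ 0.0003 -0.0001] F [0.4 1.9 3.1] gap 0.0413 j6 -0.39
```

```bash
python3 -m pendant '[{"fingers":32,"delta_pos":[0,0,-2],"angular":[0,0,0]},{"fingers":32,"delta_pos":[0,0,-5],"angular":[0,0,0]},{"fingers":32,"delta_pos":[0,0,-10],"angular":[0,0,0]},{"fingers":32,"delta_pos":[0,0,-15],"angular":[0,0,0]},{"fingers":32,"delta_pos":[0,0,-18],"angular":[0,0,0]},{"fingers":32,"delta_pos":[0,0,-15],"angular":[0,0,0]},{"fingers":32,"delta_pos":[0,0,-10],"angular":[0,0,0]},{"fingers":32,"delta_pos":[0,0,-5],"angular":[0,0,0]},{"fingers":32,"delta_pos":[0,0,0],"angular":[0,0,0]},{"fingers":32,"delta_pos":[0,0,0],"angular":[0,0,0]}]'
python3 -c "
from h import *
plan((.47,0.05,.236),(.423,.328,.236),(.423,.328,.0205))"
```

```text
clock: 5.3
tcp_pos: [0.4608, -0.3444, 0.2357]
orientation: [-0.0, 0.194, 0.981, 0.0]
wrist_force: [0.5, 0.1, -1.7]
finger_gap: 0.0416
t 5.3 p [ 0.4608 -0.3444  0.2357] jaw 67.6 tilt [-0.0006  0.0007] F [ 0.5  0.1 -1.7] gap 0.0416 j6 -0.39
 d [ 1.417e+02  3.681e+02 -3.000e-01] len 394.0 turn 0.0
 d [149.4 239.1  -0. ] len 282.0 turn 0.0
 d [  0.    0.  215.5] len 216.0 turn 0.0
```

```bash
python3 -m pendant '[{"fingers":32,"delta_pos":[4,10,0],"angular":[0,0,0]},{"fingers":32,"delta_pos":[8,20,0],"angular":[0,0,0]},{"fingers":32,"delta_pos":[13,34,0],"angular":[0,0,0]},{"fingers":32,"delta_pos":[13,34,0],"angular":[0,0,0]},{"fingers":32,"delta_pos":[13,34,0],"angular":[0,0,0]},{"fingers":32,"delta_pos":[13,34,0],"angular":[0,0,0]},{"fingers":32,"delta_pos":[13,34,0],"angular":[0,0,0]},{"fingers":32,"delta_pos":[13,34,0],"angular":[0,0,0]},{"fingers":32,"delta_pos":[13,34,0],"angular":[0,0,0]},{"fingers":32,"delta_pos":[13,34,0],"angular":[0,0,0]},{"fingers":32,"delta_pos":[13,34,0],"angular":[0,0,0]},{"fingers":32,"delta_pos":[13,32,0],"angular":[0,0,0]}]'
python3 -m pendant '[{"fingers":32,"delta_pos":[16,26,0],"angular":[0,0,0]},{"fingers":32,"delta_pos":[16,26,0],"angular":[0,0,0]},{"fingers":32,"delta_pos":[16,26,0],"angular":[0,0,0]},{"fingers":32,"delta_pos":[16,26,0],"angular":[0,0,0]},{"fingers":32,"delta_pos":[16,26,0],"angular":[0,0,0]},{"fingers":32,"delta_pos":[16,26,0],"angular":[0,0,0]},{"fingers":32,"delta_pos":[16,26,0],"angular":[0,0,0]},{"fingers":32,"delta_pos":[16,26,0],"angular":[0,0,0]},{"fingers":32,"delta_pos":[11,18,0],"angular":[0,0,0]},{"fingers":32,"delta_pos":[6,9,0],"angular":[0,0,0]},{"fingers":32,"delta_pos":[4,4,0],"angular":[0,0,0]},{"fingers":32,"delta_pos":[0,0,0],"angular":[0,0,0]}]'
python3 -m pendant '[{"fingers":32,"delta_pos":[0,0,8],"angular":[0,0,0]},{"fingers":32,"delta_pos":[0,0,16],"angular":[0,0,0]},{"fingers":32,"delta_pos":[0,0,24],"angular":[0,0,0]},{"fingers":32,"delta_pos":[0,0,28],"angular":[0,0,0]},{"fingers":32,"delta_pos":[0,0,28],"angular":[0,0,0]},{"fingers":32,"delta_pos":[0,0,24],"angular":[0,0,0]},{"fingers":32,"delta_pos":[0,0,16],"angular":[0,0,0]},{"fingers":32,"delta_pos":[0,0,11],"angular":[0,0,0]},{"fingers":32,"delta_pos":[0,0,5],"angular":[0,0,0]},{"fingers":32,"delta_pos":[0,0,0],"angular":[0,0,0]},{"fingers":32,"delta_pos":[0,0,0],"angular":[0,0,0]},{"fingers":32,"delta_pos":[0,0,0],"angular":[0,0,0]}]'
python3 - <<'E'
from h import *
plan((.423,.328,.0205))
im=env.read_camera("side")[60:200,130:290]; im2=env.read_camera("top")[160:300,110:270]
f=lambda i:cv2.convertScaleAbs(cv2.resize(i,None,fx=2.5,fy=2.5,interpolation=cv2.INTER_CUBIC),alpha=1.8,beta=20)
cv2.imwrite("pics/p1.png",np.hstack([f(im),f(im2)]))
E
```

```text
clock: 6.5
tcp_pos: [0.4688, 0.0519, 0.2358]
orientation: [-0.0, 0.194, 0.981, 0.0]
wrist_force: [1.1, 0.3, -1.0]
finger_gap: 0.0411
clock: 7.7
tcp_pos: [0.4225, 0.3275, 0.236]
orientation: [-0.0, 0.194, 0.981, -0.0]
wrist_force: [-0.2, 0.4, 0.1]
finger_gap: 0.0415
clock: 8.9
tcp_pos: [0.4239, 0.3279, 0.0773]
orientation: [0.001, 0.194, 0.981, 0.001]
wrist_force: [0.6, -0.3, -2.0]
finger_gap: 0.0414
t 8.9 p [0.4239 0.3279 0.0773] jaw 67.6 tilt [0.0017 0.001 ] F [ 0.6 -0.3 -2. ] gap 0.0414 j6 0.9
 d [ 0.9 -0.3 56.8] len 57.0 turn 0.0
```

View pics/p1.png

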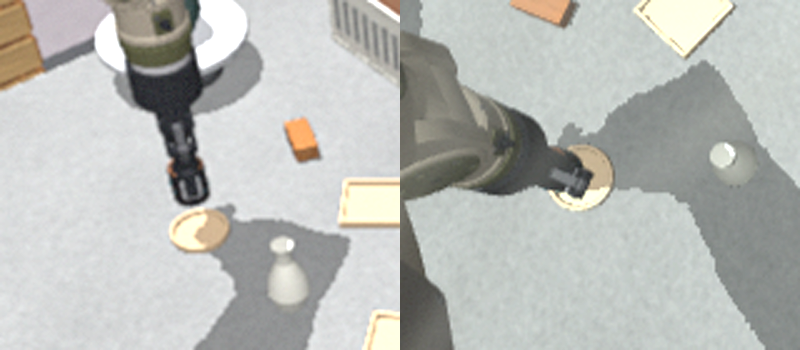

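The pot hangs upright above the small round saucer. Descending.

```bash
python3 -m pendant '[{"fingers":32,"delta_pos":[1,0,8],"angular":[0,0,0]},{"fingers":32,"delta_pos":[0,0,14],"angular":[0,0,0]},{"fingers":32,"delta_pos":[0,0,14],"angular":[0,0,0]},{"fingers":32,"delta_pos":[0,0,9],"angular":[0,0,0]},{"fingers":32,"delta_pos":[0,0,4],"angular":[0,0,0]},{"fingers":32,"delta_pos":[0,0,2],"angular":[0,0,0]},{"fingers":32,"delta_pos":[0,0,1],"angular":[0,0,0]},{"fingers":32,"delta_pos":[0,0,1],"angular":[0,0,0]},{"fingers":32,"delta_pos":[0,0,0],"angular":[0,0,0]},{"fingers":32,"delta_pos":[0,0,0],"angular":[0,0,0]}]'
python3 -m pendant '[{"fingers":32,"delta_pos":[0,0,1],"angular":[0,0,0]},{"fingers":32,"delta_pos":[0,0,1],"angular":[0,0,0]},{"fingers":32,"delta_pos":[0,0,0],"angular":[0,0,0]}]'
python3 -c "
from h import *
plan((.423,.328,.0205))"
```

```text
clock: 10.0
tcp_pos: [0.4225, 0.3281, 0.0236]
orientation: [0.0, 0.194, 0.981, 0.0]
wrist_force: [-0.1, -0.0, -1.8]
finger_gap: 0.0415
clock: 10.3
tcp_pos: [0.4222, 0.3279, 0.0212]
orientation: [-0.0, 0.194, 0.981, -0.0]
wrist_force: [0.1, -0.5, -1.3]
finger_gap: 0.0413
t 10.3 p [0.4222 0.3279 0.0212] jaw 67.61 tilt [-0.0001 -0.    ] F [ 0.1 -0.5 -1.3] gap 0.0413 j6 0.9
 d [-0.7  0.4  0.7] len 1.0 turn 0.0
```

```bash
for i in 1 2; do :; done; python3 -m pendant '[{"fingers":32,"delta_pos":[0,0,0.6],"angular":[0,0,0]},{"fingers":32,"delta_pos":[0,0,0.5],"angular":[0,0,0]},{"fingers":32,"delta_pos":[0,0,0],"angular":[0,0,0]}]'; python3 -m pendant '[{"fingers":32,"delta_pos":[0,0,0.5],"angular":[0,0,0]},{"fingers":32,"delta_pos":[0,0,0],"angular":[0,0,0]}]'
```

```text
clock: 10.6
tcp_pos: [0.4223, 0.3279, 0.0205]
orientation: [0.0, 0.194, 0.981, 0.0]
wrist_force: [-1.5, -0.1, 2.7]
finger_gap: 0.0416
clock: 10.8
tcp_pos: [0.4224, 0.328, 0.0205]
orientation: [0.0, 0.194, 0.981, 0.0]
wrist_force: [-2.0, -0.6, 6.9]
finger_gap: 0.0413
```

```bash
python3 -m pendant '[{"fingers":42,"delta_pos":[0,0,-0.4],"angular":[0,0,0]},{"fingers":44,"delta_pos":[0,0,0],"angular":[0,0,0]},{"fingers":48,"delta_pos":[0,0,0],"angular":[0,0,0]},{"fingers":56,"delta_pos":[0,0,0],"angular":[0,0,0]},{"fingers":60,"delta_pos":[0,0,0],"angular":[0,0,0]},{"fingers":60,"delta_pos":[0,0,-4],"angular":[0,0,0]},{"fingers":60,"delta_pos":[0,0,-15],"angular":[0,0,0]},{"fingers":60,"delta_pos":[0,0,-30],"angular":[0,0,0]},{"fingers":70,"delta_pos":[0,0,-45],"angular":[0,0,0]},{"fingers":74,"delta_pos":[0,0,-45],"angular":[0,0,0]},{"fingers":74,"delta_pos":[0,0,-45],"angular":[0,0,0]},{"fingers":74,"delta_pos":[0,0,-30],"angular":[0,0,0]}]'
python3 -c "
from h import *
plan((.47,0.05,.23),(.461,-.3443,.22,46),(.461,-.3443,.113))"
```

```text
clock: 12.0
tcp_pos: [0.423, 0.3284, 0.2381]
orientation: [0.002, 0.194, 0.981, 0.001]
wrist_force: [0.4, -0.5, -0.3]
finger_gap: 0.0738
t 12.0 p [0.423  0.3284 0.2381] jaw 67.61 tilt [0.0038 0.0022] F [ 0.4 -0.5 -0.3] gap 0.0738 j6 0.9
 d [-149.5 -239.5    8.1] len 282.0 turn 0.0
 d [-141.9 -368.    10. ] len 395.0 turn 0.377
 d [  0.   0. 107.] len 107.0 turn 0.0
```

```bash
python3 -m pendant '[{"fingers":74,"delta_pos":[-12,-20,0],"angular":[0,0,0]},{"fingers":74,"delta_pos":[-20,-32,0],"angular":[0,0,0]},{"fingers":74,"delta_pos":[-20,-32,0],"angular":[0,0,0]},{"fingers":74,"delta_pos":[-20,-32,0],"angular":[0,0,0]},{"fingers":74,"delta_pos":[-20,-32,0],"angular":[0,0,0]},{"fingers":74,"delta_pos":[-20,-32,0],"angular":[0,0,0]},{"fingers":74,"delta_pos":[-20,-32,0],"angular":[0,0,0]},{"fingers":74,"delta_pos":[-18,-27,0],"angular":[0,0,0]}]'
python3 - <<'E'
from h import *
plan((.461,-.3443,.22,46))
f=lambda i,k:cv2.convertScaleAbs(cv2.resize(i,None,fx=k,fy=k,interpolation=cv2.INTER_CUBIC),alpha=1.8,beta=20)
a=env.read_camera("top");b=env.read_camera("side");cv2.imwrite("pics/topB.png",a);cv2.imwrite("pics/sideB.png",b)
cv2.imwrite("pics/B.png",np.vstack([np.hstack([f(a[170:270,400:500],4),f(b[225:325,330:430],4)]),np.hstack([f(a[206:256,157:207],4),f(b[127:177,185:235],4),np.zeros((200,400,3),np.uint8)])]))
E
```

```text
clock: 12.8
tcp_pos: [0.4699, 0.048, 0.2345]
orientation: [0.0, 0.194, 0.981, 0.0]
wrist_force: [0.3, 0.3, 0.3]
finger_gap: 0.0739
t 12.8 p [0.4699 0.048  0.2345] jaw 67.57 tilt [ 0.0006 -0.0001] F [0.3 0.3 0.3] gap 0.0739 j6 0.32
 d [-141.5 -366.    14.5] len 393.0 turn 0.377
```

View pics/B.png

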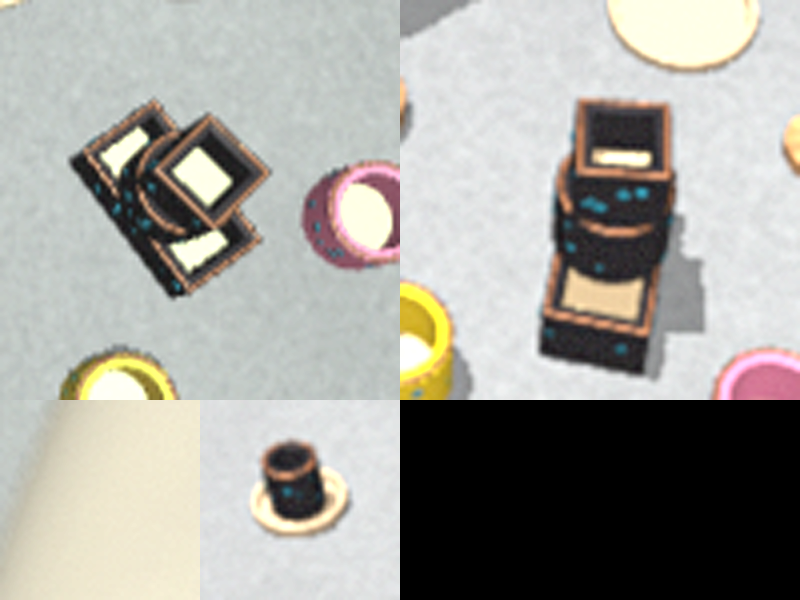

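Small pot stands inside its saucer (bottom crop). Square rim corners are clear now: top crop (156,173),(213,113),(270,172),(213,230).

```bash
python3 - <<'E'
from h import *
for n,P,o in(("top",[(156,173),(213,113),(270,172),(213,230)],[400,170]),("side",[(177,102),(270,105),(271,176),(173,172)],[330,225])):
    q=back(n,(np.array(P)+.5)/4-.5+o,.14)[:,:2]; print(n,q.mean(0),[(np.degrees(np.arctan2(*(np.roll(q,-1,0)-q)[i][::-1]))%90).round(1) for i in range(4)])
E
python3 -m pendant '[{"fingers":78,"delta_pos":[-7,-18,2],"angular":[0,0,0]},{"fingers":78,"delta_pos":[-14,-36,2],"angular":[0,0,0]},{"fingers":78,"delta_pos":[-14,-36,2],"angular":[0,0,0]},{"fingers":78,"delta_pos":[-14,-36,2],"angular":[0,0,0]},{"fingers":78,"delta_pos":[-14,-36,2],"angular":[0,0,0]},{"fingers":78,"delta_pos":[-14,-36,2],"angular":[0,0,0]},{"fingers":78,"delta_pos":[-14,-36,2],"angular":[0,0,0]},{"fingers":78,"delta_pos":[-14,-36,0],"angular":[0,0,0]},{"fingers":78,"delta_pos":[-14,-36,0],"angular":[0,0,0]},{"fingers":78,"delta_pos":[-14,-36,0],"angular":[0,0,0]},{"fingers":78,"delta_pos":[-9,-24,0],"angular":[0,0,0.126]},{"fingers":78,"delta_pos":[0,0,0],"angular":[0,0,0.126]}]'
python3 -m pendant '[{"fingers":78,"delta_pos":[0,0,0],"angular":[0,0,0.125]},{"fingers":75,"delta_pos":[0,0,0],"angular":[0,0,0]},{"fingers":75,"delta_pos":[0,0,0],"angular":[0,0,0]},{"fingers":75,"delta_pos":[0,0,0],"angular":[0,0,0]}]'
python3 -c "
from h import *
plan((.461,-.3443,.113,46))"
```

```text
top [ 0.46180484 -0.34419191] [np.float64(46.3), np.float64(42.7), np.float64(45.0), np.float64(44.1)]
side [ 0.46086462 -0.34383827] [np.float64(46.7), np.float64(44.4), np.float64(46.2), np.float64(42.9)]
clock: 14.1
tcp_pos: [0.462, -0.3454, 0.2196]
orientation: [0.0, 0.32, 0.948, -0.0]
wrist_force: [0.6, -0.4, -0.2]
finger_gap: 0.0782
clock: 14.5
tcp_pos: [0.4621, -0.3421, 0.2202]
orientation: [0.0, 0.373, 0.928, 0.0]
wrist_force: [0.9, 0.7, 0.5]
finger_gap: 0.075
t 14.5 p [ 0.4621 -0.3421  0.2202] jaw 46.17 tilt [0.0002 0.0001] F [0.9 0.7 0.5] gap 0.075 j6 -0.01
 d [ -0.7  -2.3 107.2] len 107.0 turn 0.003
```

```bash
python3 -m pendant '[{"fingers":75,"delta_pos":[-0.5,-2,15],"angular":[0,0,0.024]},{"fingers":75,"delta_pos":[0,0,25],"angular":[0,0,0]},{"fingers":75,"delta_pos":[0,0,25],"angular":[0,0,0]},{"fingers":75,"delta_pos":[0,0,20],"angular":[0,0,0]},{"fingers":75,"delta_pos":[0,0,13],"angular":[0,0,0]},{"fingers":75,"delta_pos":[0,0,7],"angular":[0,0,0]},{"fingers":75,"delta_pos":[0,0,3],"angular":[0,0,0]},{"fingers":75,"delta_pos":[0,0,0],"angular":[0,0,0]},{"fingers":75,"delta_pos":[0,0,0],"angular":[0,0,0]},{"fingers":75,"delta_pos":[0,0,0],"angular":[0,0,0]}]'
```

```text
clock: 15.5
tcp_pos: [0.4612, -0.3449, 0.113]
orientation: [0.001, 0.386, 0.923, -0.0]
wrist_force: [0.6, -0.4, 0.3]
finger_gap: 0.0751
```

```bash
python3 -m pendant '[{"fingers":65,"delta_pos":[0.7,0.7,0],"angular":[0,0,0]},{"fingers":56,"delta_pos":[0,0,0],"angular":[0,0,0]},{"fingers":52,"delta_pos":[0,0,0],"angular":[0,0,0]},{"fingers":46,"delta_pos":[0,0,0],"angular":[0,0,0]},{"fingers":40,"delta_pos":[0,0,0],"angular":[0,0,0]},{"fingers":40,"delta_pos":[0,0,0],"angular":[0,0,0]},{"fingers":40,"delta_pos":[0,0,0],"angular":[0,0,0]}]' 40
python3 -c "
from h import *
plan((.461,-.3443,.2,45))"
python3 -m pendant '[{"fingers":40,"delta_pos":[0,0,-2],"angular":[0,0,0]},{"fingers":40,"delta_pos":[0,0,-5],"angular":[0,0,0]},{"fingers":40,"delta_pos":[0,0,-10],"angular":[0,0,0]},{"fingers":40,"delta_pos":[0,0,-15],"angular":[0,0,0]},{"fingers":40,"delta_pos":[0,0,-18],"angular":[0,0,0]},{"fingers":40,"delta_pos":[0,0,-18],"angular":[0,0,0]},{"fingers":40,"delta_pos":[0,0,-15],"angular":[0,0,0]},{"fingers":40,"delta_pos":[0,0,-12],"angular":[0,0,0]},{"fingers":40,"delta_pos":[0,0,-5],"angular":[0,0,0]},{"fingers":40,"delta_pos":[0,0,0],"angular":[0,0,0]}]'
python3 -c "
from h import *
plan((.608,.232,.213),(.608,.232,.08,48.4))"
```

```text
clock: 16.2
tcp_pos: [0.461, -0.3436, 0.1124]
orientation: [0.0, 0.386, 0.923, -0.0]
wrist_force: [1.3, 1.0, 3.6]
finger_gap: 0.0494
t 16.2 p [ 0.461  -0.3436  0.1124] jaw 44.64 tilt [ 0.0007 -0.0003] F [1.3 1.  3.6] gap 0.0494 j6 0.01
 d [ -0.5  -0.5 -87.6] len 88.0 turn -0.006
clock: 17.2
tcp_pos: [0.461, -0.3438, 0.2128]
orientation: [0.001, 0.386, 0.923, -0.0]
wrist_force: [0.2, 0.4, -2.9]
finger_gap: 0.0493
t 17.2 p [ 0.461  -0.3438  0.2128] jaw 44.63 tilt [ 0.0009 -0.0008] F [ 0.2  0.4 -2.9] gap 0.0493 j6 0.01
 d [ 3.065e+02  5.091e+02 -2.000e-01] len 594.0 turn 0.0
 d [  0.   0. 133.] len 133.0 turn -0.066
```

```bash
python3 -m pendant '[{"fingers":40,"delta_pos":[6,10,0],"angular":[0,0,0]},{"fingers":40,"delta_pos":[12,20,0],"angular":[0,0,0]},{"fingers":40,"delta_pos":[18,30,0],"angular":[0,0,0]},{"fingers":40,"delta_pos":[18,30,0],"angular":[0,0,0]},{"fingers":40,"delta_pos":[18,30,0],"angular":[0,0,0]},{"fingers":40,"delta_pos":[18,30,0],"angular":[0,0,0]},{"fingers":40,"delta_pos":[18,30,0],"angular":[0,0,0]},{"fingers":40,"delta_pos":[18,30,0],"angular":[0,0,0]},{"fingers":40,"delta_pos":[18,30,0],"angular":[0,0,0]},{"fingers":40,"delta_pos":[18,30,0],"angular":[0,0,0]},{"fingers":40,"delta_pos":[18,30,0],"angular":[0,0,0]},{"fingers":40,"delta_pos":[18,30,0],"angular":[0,0,0]}]'
python3 -m pendant '[{"fingers":40,"delta_pos":[18,30,0],"angular":[0,0,0]},{"fingers":40,"delta_pos":[18,30,0],"angular":[0,0,0]},{"fingers":40,"delta_pos":[18,30,0],"angular":[0,0,0]},{"fingers":40,"delta_pos":[18,30,0],"angular":[0,0,0]},{"fingers":40,"delta_pos":[15,25,0],"angular":[0,0,0]},{"fingers":40,"delta_pos":[12,20,0],"angular":[0,0,0]},{"fingers":40,"delta_pos":[6,10,0],"angular":[0,0,0]},{"fingers":40,"delta_pos":[3,4,0],"angular":[0,0,0]},{"fingers":40,"delta_pos":[0,0,0],"angular":[0,0,-0.033]},{"fingers":40,"delta_pos":[0,0,0],"angular":[0,0,-0.033]},{"fingers":40,"delta_pos":[0,0,5],"angular":[0,0,0]},{"fingers":40,"delta_pos":[0,0,15],"angular":[0,0,0]}]'
python3 -m pendant '[{"fingers":40,"delta_pos":[0,0,25],"angular":[0,0,0]},{"fingers":40,"delta_pos":[0,0,25],"angular":[0,0,0]},{"fingers":40,"delta_pos":[0,0,25],"angular":[0,0,0]},{"fingers":40,"delta_pos":[0,0,20],"angular":[0,0,0]},{"fingers":40,"delta_pos":[0,0,15],"angular":[0,0,0]},{"fingers":40,"delta_pos":[0,0,5],"angular":[0,0,0]},{"fingers":40,"delta_pos":[0,0,0],"angular":[0,0,0]},{"fingers":40,"delta_pos":[0,0,0],"angular":[0,0,0]}]'
python3 -c "
from h import *
plan((.608,.232,.0215,48.4))"
```

```text
clock: 18.4
tcp_pos: [0.5556, 0.0315, 0.2111]
orientation: [-0.001, 0.385, 0.923, -0.0]
wrist_force: [0.9, -0.2, -1.5]
finger_gap: 0.0493
clock: 19.6
tcp_pos: [0.6087, 0.2312, 0.1932]
orientation: [0.001, 0.356, 0.935, 0.001]
wrist_force: [0.4, 0.1, -1.3]
finger_gap: 0.0493
clock: 20.4
tcp_pos: [0.6085, 0.2317, 0.0779]
orientation: [0.0, 0.355, 0.935, 0.0]
wrist_force: [0.4, 0.6, -1.7]
finger_gap: 0.0492
t 20.4 p [0.6085 0.2317 0.0779] jaw 48.38 tilt [0.0011 0.0003] F [ 0.4  0.6 -1.7] gap 0.0492 j6 0.97
 d [ 0.6 -0.1 56.4] len 56.0 turn -0.0
```

```bash
python3 -m pendant '[{"fingers":40,"delta_pos":[0.5,0,8],"angular":[0,0,0]},{"fingers":40,"delta_pos":[0,0,14],"angular":[0,0,0]},{"fingers":40,"delta_pos":[0,0,14],"angular":[0,0,0]},{"fingers":40,"delta_pos":[0,0,9],"angular":[0,0,0]},{"fingers":40,"delta_pos":[0,0,4],"angular":[0,0,0]},{"fingers":40,"delta_pos":[0,0,2],"angular":[0,0,0]},{"fingers":40,"delta_pos":[0,0,1],"angular":[0,0,0]},{"fingers":40,"delta_pos":[0,0,1],"angular":[0,0,0]},{"fingers":40,"delta_pos":[0,0,1],"angular":[0,0,0]},{"fingers":40,"delta_pos":[0,0,0],"angular":[0,0,0]},{"fingers":40,"delta_pos":[0,0,0],"angular":[0,0,0]}]'
python3 -m pendant '[{"fingers":40,"delta_pos":[0,0,0.7],"angular":[0,0,0]},{"fingers":40,"delta_pos":[0,0,0.7],"angular":[0,0,0]},{"fingers":40,"delta_pos":[0,0,0],"angular":[0,0,0]}]'
python3 -m pendant '[{"fingers":40,"delta_pos":[0,0,0.5],"angular":[0,0,0]},{"fingers":40,"delta_pos":[0,0,0],"angular":[0,0,0]}]'
```

```text
clock: 21.5
tcp_pos: [0.6078, 0.2322, 0.0234]
orientation: [0.0, 0.355, 0.935, 0.0]
wrist_force: [-0.0, 0.3, -2.2]
finger_gap: 0.0497
clock: 21.8
tcp_pos: [0.6075, 0.2322, 0.0216]
orientation: [-0.0, 0.355, 0.935, -0.0]
wrist_force: [-0.1, 1.1, -2.2]
finger_gap: 0.0494
clock: 22.0
tcp_pos: [0.6076, 0.2322, 0.0216]
orientation: [0.0, 0.355, 0.935, 0.0]
wrist_force: [-1.1, 0.2, 1.4]
finger_gap: 0.0494
```

```bash
python3 -m pendant '[{"fingers":49,"delta_pos":[0,0,0],"angular":[0,0,0]},{"fingers":51,"delta_pos":[0,0,0],"angular":[0,0,0]},{"fingers":55,"delta_pos":[0,0,0],"angular":[0,0,0]},{"fingers":62,"delta_pos":[0,0,0],"angular":[0,0,0]},{"fingers":68,"delta_pos":[0,0,0],"angular":[0,0,0]},{"fingers":68,"delta_pos":[0,0,-4],"angular":[0,0,0]},{"fingers":68,"delta_pos":[0,0,-15],"angular":[0,0,0]},{"fingers":70,"delta_pos":[0,0,-30],"angular":[0,0,0]},{"fingers":80,"delta_pos":[0,0,-40],"angular":[0,0,0]},{"fingers":85,"delta_pos":[0,0,-40],"angular":[0,0,0]},{"fingers":85,"delta_pos":[0,0,-20],"angular":[0,0,0]},{"fingers":85,"delta_pos":[0,0,0],"angular":[0,0,0]}]'
python3 -c "
from h import *
plan((.5,0.08,.175),(.461,-.3443,.175),(.461,-.3443,.063))"
```

```text
clock: 23.2
tcp_pos: [0.61, 0.2328, 0.1751]
orientation: [0.003, 0.355, 0.935, 0.002]
wrist_force: [1.3, 0.3, 0.6]
finger_gap: 0.0846
t 23.2 p [0.61   0.2328 0.1751] jaw 48.42 tilt [0.0078 0.002 ] F [1.3 0.3 0.6] gap 0.0846 j6 0.97
 d [-1.910e+01 -1.873e+02  1.000e-01] len 188.0 turn 0.0
 d [-252.4 -343.3   -0. ] len 426.0 turn 0.0
 d [  0.   0. 112.] len 112.0 turn 0.0
```

```bash
python3 -m pendant '[{"fingers":85,"delta_pos":[-2,-20,0],"angular":[0,0,0]},{"fingers":85,"delta_pos":[-4,-40,0],"angular":[0,0,0]},{"fingers":85,"delta_pos":[-4,-40,0],"angular":[0,0,0]},{"fingers":85,"delta_pos":[-4,-40,0],"angular":[0,0,0]},{"fingers":85,"delta_pos":[-4,-30,0],"angular":[0,0,0]},{"fingers":85,"delta_pos":[-1,-17,0],"angular":[0,0,0]}]'
python3 - <<'E'
from h import *
plan((.461,-.3443,.175))
f=lambda i,k:cv2.convertScaleAbs(cv2.resize(i,None,fx=k,fy=k,interpolation=cv2.INTER_CUBIC),alpha=1.8,beta=20)
a=env.read_camera("top");b=env.read_camera("side");cv2.imwrite("pics/topC.png",a);cv2.imwrite("pics/sideC.png",b)
cv2.imwrite("pics/C.png",np.vstack([np.hstack([f(a[170:270,400:500],4),f(b[225:325,330:430],4)]),np.hstack([f(a[138:188,199:249],4),f(b[110:160,255:305],4),f(b[127:177,185:235],4),np.zeros((200,200,3),np.uint8)])]))
E
```

```text
clock: 23.8
tcp_pos: [0.4953, 0.0781, 0.1691]
orientation: [-0.001, 0.356, 0.935, -0.001]
wrist_force: [0.7, 0.4, 0.1]
finger_gap: 0.0852
t 23.8 p [0.4953 0.0781 0.1691] jaw 48.33 tilt [-0.0024 -0.0003] F [0.7 0.4 0.1] gap 0.0852 j6 0.72
 d [-255.2 -338.3   -5.9] len 424.0 turn 0.0
```

View pics/C.png

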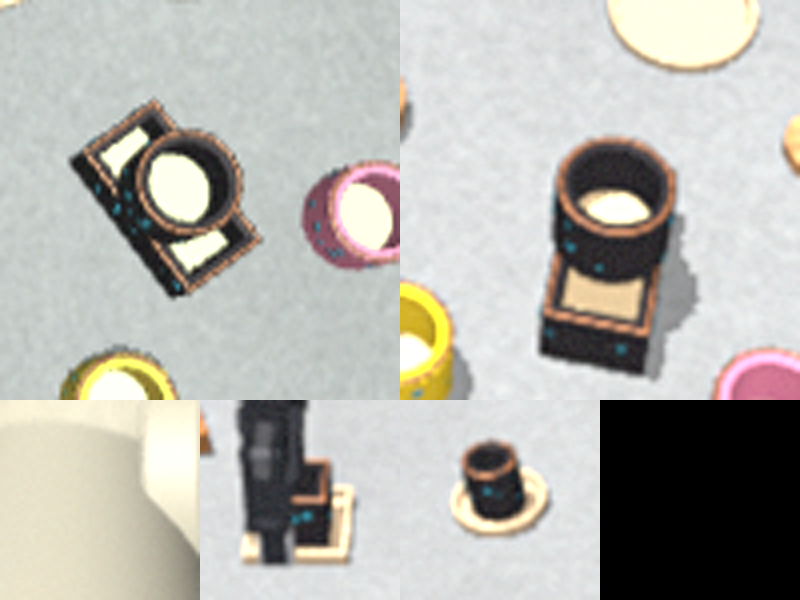

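Square planter sits in its saucer as far as visible (gripper partly in front). Large pot rim: top crop centre (187,182), side crop centre (217,188).

```bash
python3 - <<'E'
from h import *
print(back("top",(np.array((187,182.5))+.5)/4-.5+[400,170],.095),back("side",(np.array((216.5,188))+.5)/4-.5+[330,225],.095))
E
python3 -m pendant '[{"fingers":85,"delta_pos":[-12,-16,-1],"angular":[0,0,0]},{"fingers":85,"delta_pos":[-24,-32,-1],"angular":[0,0,0]},{"fingers":85,"delta_pos":[-24,-32,-1],"angular":[0,0,0]},{"fingers":85,"delta_pos":[-24,-32,-1],"angular":[0,0,0]},{"fingers":85,"delta_pos":[-24,-32,0],"angular":[0,0,0]},{"fingers":85,"delta_pos":[-24,-32,0],"angular":[0,0,0]},{"fingers":85,"delta_pos":[-24,-32,0],"angular":[0,0,0]},{"fingers":85,"delta_pos":[-24,-32,0],"angular":[0,0,0]},{"fingers":85,"delta_pos":[-24,-32,0],"angular":[0,0,0]},{"fingers":85,"delta_pos":[-24,-32,0],"angular":[0,0,0]},{"fingers":85,"delta_pos":[-20,-26,0],"angular":[0,0,0]},{"fingers":85,"delta_pos":[-7,-9,0],"angular":[0,0,0]}]'
python3 -m pendant '[{"fingers":85,"delta_pos":[0,0,0],"angular":[0,0,0]},{"fingers":85,"delta_pos":[0,0,0],"angular":[0,0,0]},{"fingers":85,"delta_pos":[0,0,0],"angular":[0,0,0]}]'
python3 -c "
from h import *
plan((.4605,-.3443,.0625))"
```

```text
[[ 0.46193953 -0.34116685  0.095     ]] [[ 0.46054231 -0.34441067  0.095     ]]
clock: 25.1
tcp_pos: [0.4637, -0.3459, 0.173]
orientation: [0.0, 0.356, 0.934, -0.0]
wrist_force: [-0.9, 0.8, 0.9]
finger_gap: 0.0847
clock: 25.4
tcp_pos: [0.4637, -0.3413, 0.174]
orientation: [-0.0, 0.354, 0.935, 0.0]
wrist_force: [-0.9, 1.0, 0.3]
finger_gap: 0.0851
t 25.4 p [ 0.4637 -0.3413  0.174 ] jaw 48.52 tilt [-0.0005  0.0011] F [-0.9  1.   0.3] gap 0.0851 j6 -0.05
 d [  0.4  -4.3 111.5] len 112.0 turn 0.0
```

```bash
python3 -m pendant '[{"fingers":85,"delta_pos":[0.5,-3.3,15],"angular":[0,0,0]},{"fingers":85,"delta_pos":[0,0,20],"angular":[0,0,0]},{"fingers":85,"delta_pos":[0,0,15],"angular":[0,0,0]},{"fingers":85,"delta_pos":[0,0,8],"angular":[0,0,0]},{"fingers":85,"delta_pos":[0,0,5],"angular":[0,0,0]},{"fingers":85,"delta_pos":[0,0,0],"angular":[0,0,0]},{"fingers":85,"delta_pos":[0,0,0],"angular":[0,0,0]},{"fingers":85,"delta_pos":[0,0,0],"angular":[0,0,0]}]'
python3 -c "
from h import *
plan((.461,-.3432,.0625))"
```

```text
clock: 26.2
tcp_pos: [0.4614, -0.3456, 0.112]
orientation: [0.001, 0.355, 0.935, -0.0]
wrist_force: [0.2, 0.1, -0.4]
finger_gap: 0.0849
t 26.2 p [ 0.4614 -0.3456  0.112 ] jaw 48.42 tilt [ 0.0011 -0.001 ] F [ 0.2  0.1 -0.4] gap 0.0849 j6 -0.06
 d [ 1.8  1.5 49.5] len 50.0 turn 0.0
```

```bash
python3 -m pendant '[{"fingers":85,"delta_pos":[1,1.2,6],"angular":[0,0,0]},{"fingers":85,"delta_pos":[0,0,10],"angular":[0,0,0]},{"fingers":85,"delta_pos":[0,0,10],"angular":[0,0,0]},{"fingers":85,"delta_pos":[0,0,10],"angular":[0,0,0]},{"fingers":85,"delta_pos":[0,0,8],"angular":[0,0,0]},{"fingers":85,"delta_pos":[0,0,4],"angular":[0,0,0]},{"fingers":85,"delta_pos":[0,0,1],"angular":[0,0,0]},{"fingers":85,"delta_pos":[0,0,0],"angular":[0,0,0]},{"fingers":85,"delta_pos":[0,0,0],"angular":[0,0,0]},{"fingers":85,"delta_pos":[0,0,0],"angular":[0,0,0]}]'
python3 -c "
from h import *
plan((.461,-.3435,.0625))"
```

```text
clock: 27.2
tcp_pos: [0.4612, -0.344, 0.0627]
orientation: [0.0, 0.355, 0.935, -0.0]
wrist_force: [0.6, -1.0, 0.4]
finger_gap: 0.0849
t 27.2 p [ 0.4612 -0.344   0.0627] jaw 48.41 tilt [ 0.0008 -0.0006] F [ 0.6 -1.   0.4] gap 0.0849 j6 -0.05
 d [0.5 0.2 0.2] len 1.0 turn 0.0
```

```bash
python3 -m pendant '[{"fingers":78,"delta_pos":[0,0,0],"angular":[0,0,0]},{"fingers":70,"delta_pos":[0,0,0],"angular":[0,0,0]},{"fingers":67,"delta_pos":[0,0,0],"angular":[0,0,0]},{"fingers":62,"delta_pos":[0,0,0],"angular":[0,0,0]},{"fingers":56,"delta_pos":[0,0,0],"angular":[0,0,0]},{"fingers":56,"delta_pos":[0,0,0],"angular":[0,0,0]},{"fingers":56,"delta_pos":[0,0,0],"angular":[0,0,0]}]' 45
python3 -m pendant '[{"fingers":56,"delta_pos":[0,0,-2],"angular":[0,0,0]},{"fingers":56,"delta_pos":[0,0,-5],"angular":[0,0,0]},{"fingers":56,"delta_pos":[0,0,-10],"angular":[0,0,0]},{"fingers":56,"delta_pos":[0,0,-15],"angular":[0,0,0]},{"fingers":56,"delta_pos":[0,0,-16],"angular":[0,0,0]},{"fingers":56,"delta_pos":[0,0,-15],"angular":[0,0,0]},{"fingers":56,"delta_pos":[0,0,-10],"angular":[0,0,0]},{"fingers":56,"delta_pos":[0,0,-5],"angular":[0,0,0]},{"fingers":56,"delta_pos":[0,0,0],"angular":[0,0,0]},{"fingers":56,"delta_pos":[0,0,0],"angular":[0,0,0]}]'
python3 -c "
from h import *
plan((.637,-.2375,.141),(.637,-.2375,.022))"
```

```text
clock: 27.9
tcp_pos: [0.4614, -0.3438, 0.063]
orientation: [0.001, 0.355, 0.935, -0.0]
wrist_force: [0.0, 1.5, 6.0]
finger_gap: 0.0651
clock: 28.9
tcp_pos: [0.4607, -0.3434, 0.1397]
orientation: [-0.0, 0.355, 0.935, 0.0]
wrist_force: [-0.0, 0.3, -2.1]
finger_gap: 0.0653
t 28.9 p [ 0.4607 -0.3434  0.1397] jaw 48.41 tilt [-0.0006  0.0006] F [-0.   0.3 -2.1] gap 0.0653 j6 -0.05
 d [-61.6 196.3  -1.3] len 206.0 turn 0.0
 d [  0.   0. 119.] len 119.0 turn 0.0
```

```bash
python3 -m pendant '[{"fingers":56,"delta_pos":[-3,10,0],"angular":[0,0,0]},{"fingers":56,"delta_pos":[-6,20,0],"angular":[0,0,0]},{"fingers":56,"delta_pos":[-9,28,0],"angular":[0,0,0]},{"fingers":56,"delta_pos":[-9,28,0],"angular":[0,0,0]},{"fingers":56,"delta_pos":[-9,28,0],"angular":[0,0,0]},{"fingers":56,"delta_pos":[-9,28,0],"angular":[0,0,0]},{"fingers":56,"delta_pos":[-8,25,0],"angular":[0,0,0]},{"fingers":56,"delta_pos":[-5,17,0],"angular":[0,0,0]},{"fingers":56,"delta_pos":[-3,9,0],"angular":[0,0,0]},{"fingers":56,"delta_pos":[0,3,0],"angular":[0,0,0]},{"fingers":56,"delta_pos":[0,0,5],"angular":[0,0,0]},{"fingers":56,"delta_pos":[0,0,10],"angular":[0,0,0]}]'
python3 -m pendant '[{"fingers":56,"delta_pos":[0,0,16],"angular":[0,0,0]},{"fingers":56,"delta_pos":[0,0,20],"angular":[0,0,0]},{"fingers":56,"delta_pos":[0,0,16],"angular":[0,0,0]},{"fingers":56,"delta_pos":[0,0,10],"angular":[0,0,0]},{"fingers":56,"delta_pos":[0,0,4],"angular":[0,0,0]},{"fingers":56,"delta_pos":[0,0,0],"angular":[0,0,0]},{"fingers":56,"delta_pos":[0,0,0],"angular":[0,0,0]},{"fingers":56,"delta_pos":[0,0,0],"angular":[0,0,0]}]'
python3 - <<'E'
from h import *
plan((.637,-.2375,.022))
f=lambda i,k:cv2.convertScaleAbs(cv2.resize(i,None,fx=k,fy=k,interpolation=cv2.INTER_CUBIC),alpha=1.8,beta=20)
a=env.read_camera("top");b=env.read_camera("side")
cv2.imwrite("pics/D.png",np.vstack([np.hstack([f(a[110:210,345:445],4),f(b[170:270,350:450],4)]),np.hstack([f(a[138:188,199:249],4),f(b[110:160,255:305],4),f(b[127:177,185:235],4),f(a[206:256,157:207],4)])]))
E
```

```text
clock: 30.1
tcp_pos: [0.6365, -0.2382, 0.1254]
orientation: [0.001, 0.355, 0.935, -0.0]
wrist_force: [-0.0, -0.6, -1.9]
finger_gap: 0.0651
clock: 30.9
tcp_pos: [0.6373, -0.2379, 0.0603]
orientation: [0.001, 0.355, 0.935, -0.0]
wrist_force: [1.3, -1.1, -1.4]
finger_gap: 0.065
t 30.9 p [ 0.6373 -0.2379  0.0603] jaw 48.41 tilt [ 0.0017 -0.0007] F [ 1.3 -1.1 -1.4] gap 0.065 j6 0.25
 d [ 0.5  0.1 38.3] len 38.0 turn 0.0
```

View pics/D.png

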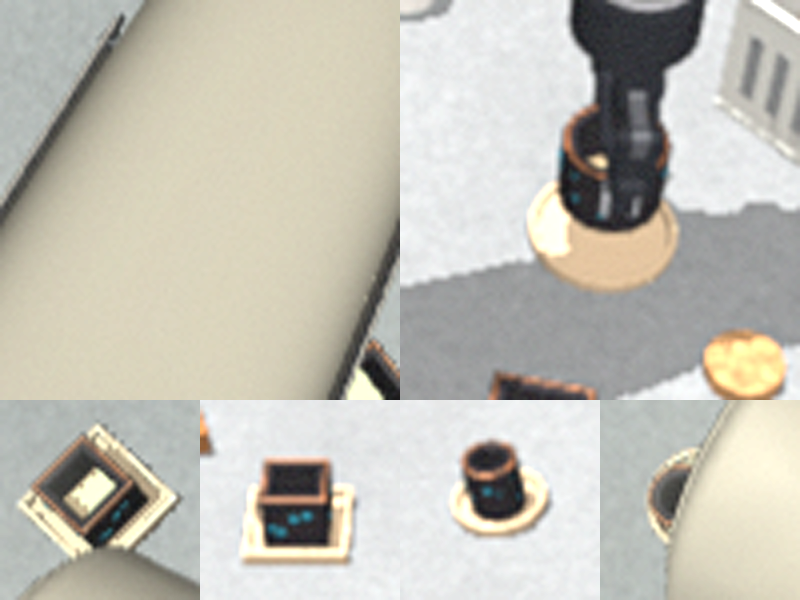

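Large pot hangs upright over its saucer; the square and small pots both stand aligned inside theirs. Lowering.

```bash
python3 -m pendant '[{"fingers":56,"delta_pos":[0,0,6],"angular":[0,0,0]},{"fingers":56,"delta_pos":[0,0,10],"angular":[0,0,0]},{"fingers":56,"delta_pos":[0,0,10],"angular":[0,0,0]},{"fingers":56,"delta_pos":[0,0,5],"angular":[0,0,0]},{"fingers":56,"delta_pos":[0,0,2],"angular":[0,0,0]},{"fingers":56,"delta_pos":[0,0,1],"angular":[0,0,0]},{"fingers":56,"delta_pos":[0,0,1],"angular":[0,0,0]},{"fingers":56,"delta_pos":[0,0,0],"angular":[0,0,0]},{"fingers":56,"delta_pos":[0,0,0],"angular":[0,0,0]}]'
python3 -m pendant '[{"fingers":56,"delta_pos":[0,0,0.8],"angular":[0,0,0]},{"fingers":56,"delta_pos":[0,0,0.7],"angular":[0,0,0]},{"fingers":56,"delta_pos":[0,0,0],"angular":[0,0,0]}]'
python3 -m pendant '[{"fingers":56,"delta_pos":[0,0,0.7],"angular":[0,0,0]},{"fingers":56,"delta_pos":[0,0,0],"angular":[0,0,0]}]'
python3 -m pendant '[{"fingers":56,"delta_pos":[0,0,0.7],"angular":[0,0,0]},{"fingers":56,"delta_pos":[0,0,0],"angular":[0,0,0]}]'
```

```text
clock: 31.9
tcp_pos: [0.6369, -0.2377, 0.0246]
orientation: [0.0, 0.355, 0.935, 0.0]
wrist_force: [-0.5, 1.2, -1.9]
finger_gap: 0.0646
clock: 32.2
tcp_pos: [0.6366, -0.2375, 0.0226]
orientation: [-0.0, 0.355, 0.935, 0.0]
wrist_force: [0.1, 0.5, -1.3]
finger_gap: 0.0649
clock: 32.4
tcp_pos: [0.6367, -0.2376, 0.0221]
orientation: [0.0, 0.355, 0.935, 0.0]
wrist_force: [0.1, 0.5, -0.9]
finger_gap: 0.065
clock: 32.6
tcp_pos: [0.6367, -0.2376, 0.022]
orientation: [0.0, 0.355, 0.935, 0.0]
wrist_force: [-1.9, 0.2, 3.3]
finger_gap: 0.065
```

```bash
python3 -m pendant '[{"fingers":65,"delta_pos":[0,0,0],"angular":[0,0,0]},{"fingers":67,"delta_pos":[0,0,0],"angular":[0,0,0]},{"fingers":71,"delta_pos":[0,0,0],"angular":[0,0,0]},{"fingers":77,"delta_pos":[0,0,0],"angular":[0,0,0]},{"fingers":83,"delta_pos":[0,0,0],"angular":[0,0,0]},{"fingers":83,"delta_pos":[0,0,-4],"angular":[0,0,0]},{"fingers":83,"delta_pos":[0,0,-12],"angular":[0,0,0]},{"fingers":83,"delta_pos":[0,0,-24],"angular":[0,0,0]},{"fingers":83,"delta_pos":[0,0,-30],"angular":[0,0,0]},{"fingers":83,"delta_pos":[0,0,-30],"angular":[0,0,0]},{"fingers":83,"delta_pos":[0,0,-10],"angular":[0,0,0]},{"fingers":83,"delta_pos":[0,0,0],"angular":[0,0,0]}]'
python3 -c "
from h import *
plan((.461,-.3443,.13),(.461,-.3443,.13,125.2),(.461,-.3443,.02))"
```

```text
clock: 33.8
tcp_pos: [0.6381, -0.2383, 0.1342]
orientation: [0.003, 0.355, 0.935, -0.0]
wrist_force: [0.5, -0.4, 0.3]
finger_gap: 0.0828
t 33.8 p [ 0.6381 -0.2383  0.1342] jaw 48.42 tilt [ 0.0046 -0.0022] F [ 0.5 -0.4  0.3] gap 0.0828 j6 0.25
 d [  62.1 -196.9    4.2] len 206.0 turn 0.0
 d [ 0.  0. -0.] len 0.0 turn -1.34
 d [  0.   0. 110.] len 110.0 turn 0.0
```

```bash
python3 -m pendant '[{"fingers":83,"delta_pos":[0,0,0],"angular":[0,0,-0.134]},{"fingers":83,"delta_pos":[0,0,0],"angular":[0,0,-0.134]},{"fingers":83,"delta_pos":[0,0,0],"angular":[0,0,-0.134]},{"fingers":83,"delta_pos":[0,0,0],"angular":[0,0,-0.134]},{"fingers":83,"delta_pos":[0,0,0],"angular":[0,0,-0.134]},{"fingers":83,"delta_pos":[0,0,0],"angular":[0,0,-0.134]},{"fingers":83,"delta_pos":[0,0,0],"angular":[0,0,-0.134]},{"fingers":83,"delta_pos":[0,0,0],"angular":[0,0,-0.134]},{"fingers":83,"delta_pos":[0,0,0],"angular":[0,0,-0.134]},{"fingers":83,"delta_pos":[0,0,0],"angular":[0,0,-0.134]},{"fingers":83,"delta_pos":[0,0,0],"angular":[0,0,0]}]'
python3 - <<'E'
from h import *
plan((.461,-.3443,.10,125.2))
f=lambda i,k:cv2.convertScaleAbs(cv2.resize(i,None,fx=k,fy=k,interpolation=cv2.INTER_CUBIC),alpha=1.8,beta=20)
a=env.read_camera("top");b=env.read_camera("side")
cv2.imwrite("pics/E.png",np.hstack([f(a[170:270,400:500],4),f(b[205:305,330:430],4)]))
E
```

```text
clock: 34.9
tcp_pos: [0.6357, -0.2371, 0.1293]
orientation: [-0.001, -0.302, 0.953, 0.001]
wrist_force: [-0.8, 0.4, 0.1]
finger_gap: 0.083
t 34.9 p [ 0.6357 -0.2371  0.1293] jaw 125.21 tilt [-0.0026  0.0015] F [-0.8  0.4  0.1] gap 0.083 j6 -1.09
 d [204.6  13.1  29.3] len 207.0 turn 0.0
```

View pics/E.png

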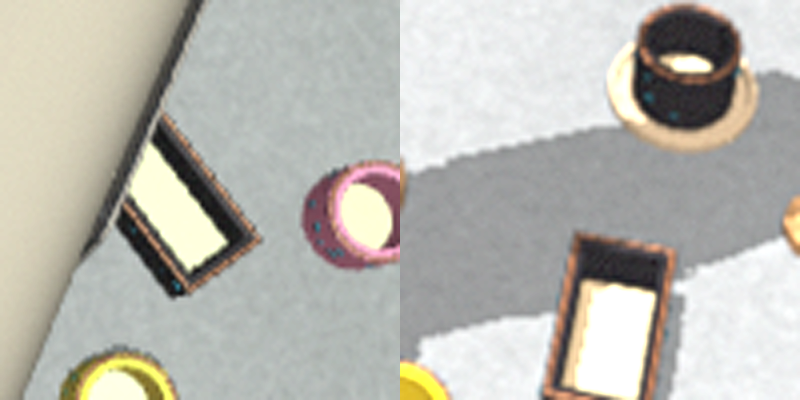

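```bash
python3 -m pendant '[{"fingers":83,"delta_pos":[12,1,0],"angular":[0,0,0]},{"fingers":83,"delta_pos":[28,2,3],"angular":[0,0,0]},{"fingers":83,"delta_pos":[28,2,4],"angular":[0,0,0]},{"fingers":83,"delta_pos":[28,2,4],"angular":[0,0,0]},{"fingers":83,"delta_pos":[28,2,4],"angular":[0,0,0]},{"fingers":83,"delta_pos":[28,2,4],"angular":[0,0,0]},{"fingers":83,"delta_pos":[26,2,4],"angular":[0,0,0]},{"fingers":83,"delta_pos":[18,0,4],"angular":[0,0,0]},{"fingers":83,"delta_pos":[8,0,2],"angular":[0,0,0]},{"fingers":83,"delta_pos":[0,0,0],"angular":[0,0,0]},{"fingers":83,"delta_pos":[0,0,0],"angular":[0,0,0]},{"fingers":83,"delta_pos":[0,0,0],"angular":[0,0,0]}]'
python3 -c "
from h import *
plan((.461,-.3443,.0175,125.4))"
```

```text
clock: 36.2
tcp_pos: [0.4632, -0.3442, 0.1025]
orientation: [0.0, -0.303, 0.953, -0.0]
wrist_force: [0.0, -0.5, 0.7]
finger_gap: 0.0829
t 36.2 p [ 0.4632 -0.3442  0.1025] jaw 125.23 tilt [ 0.0006 -0.0002] F [ 0.  -0.5  0.7] gap 0.0829 j6 -1.39
 d [ 1.9  1.2 85. ] len 85.0 turn -0.003
```

```bash
python3 -m pendant '[{"fingers":83,"delta_pos":[1.9,1.2,8],"angular":[0,0,-0.003]},{"fingers":83,"delta_pos":[0,0,18],"angular":[0,0,0]},{"fingers":83,"delta_pos":[0,0,20],"angular":[0,0,0]},{"fingers":83,"delta_pos":[0,0,18],"angular":[0,0,0]},{"fingers":83,"delta_pos":[0,0,12],"angular":[0,0,0]},{"fingers":83,"delta_pos":[0,0,7],"angular":[0,0,0]},{"fingers":83,"delta_pos":[0,0,2],"angular":[0,0,0]},{"fingers":83,"delta_pos":[0,0,0],"angular":[0,0,0]},{"fingers":83,"delta_pos":[0,0,0],"angular":[0,0,0]}]'
python3 -m pendant '[{"fingers":72,"delta_pos":[0,0,0],"angular":[0,0,0]},{"fingers":66,"delta_pos":[0,0,0],"angular":[0,0,0]},{"fingers":61,"delta_pos":[0,0,0],"angular":[0,0,0]},{"fingers":56,"delta_pos":[0,0,0],"angular":[0,0,0]},{"fingers":50,"delta_pos":[0,0,0],"angular":[0,0,0]},{"fingers":50,"delta_pos":[0,0,0],"angular":[0,0,0]},{"fingers":50,"delta_pos":[0,0,0],"angular":[0,0,0]}]' 60
python3 -c "
from h import *
plan()"
python3 -m pendant '[{"fingers":50,"delta_pos":[0,0,-2],"angular":[0,0,0]},{"fingers":50,"delta_pos":[0,0,-5],"angular":[0,0,0]},{"fingers":50,"delta_pos":[0,0,-10],"angular":[0,0,0]},{"fingers":50,"delta_pos":[0,0,-18],"angular":[0,0,0]},{"fingers":50,"delta_pos":[0,0,-22],"angular":[0,0,0]},{"fingers":50,"delta_pos":[0,0,-22],"angular":[0,0,0]},{"fingers":50,"delta_pos":[0,0,-20],"angular":[0,0,0]},{"fingers":50,"delta_pos":[0,0,-15],"angular":[0,0,0]},{"fingers":50,"delta_pos":[0,0,-6],"angular":[0,0,0]},{"fingers":50,"delta_pos":[0,0,0],"angular":[0,0,0]}]'
python3 -c "
from h import *
plan((.5105,.0043,.137),(.5105,.0043,.137,42.4))"
```

```text
clock: 37.1
tcp_pos: [0.4607, -0.3451, 0.018]
orientation: [0.0, -0.304, 0.953, -0.001]
wrist_force: [-0.1, 0.0, -0.0]
finger_gap: 0.0828
clock: 37.8
tcp_pos: [0.4606, -0.3451, 0.0181]
orientation: [0.0, -0.304, 0.953, -0.001]
wrist_force: [-1.0, -0.1, 5.0]
finger_gap: 0.0591
t 37.8 p [ 0.4606 -0.3451  0.0181] jaw 125.36 tilt [ 0.0011 -0.0011] F [-1.  -0.1  5. ] gap 0.0591 j6 -1.4
clock: 38.8
tcp_pos: [0.4606, -0.345, 0.1383]
orientation: [0.0, -0.304, 0.953, -0.001]
wrist_force: [-0.5, 0.2, -3.4]
finger_gap: 0.0588
t 38.8 p [ 0.4606 -0.345   0.1383] jaw 125.37 tilt [ 0.0013 -0.0012] F [-0.5  0.2 -3.4] gap 0.0588 j6 -1.4
 d [-242.9  256.     1.3] len 353.0 turn 0.0
 d [ 0.  0. -0.] len 0.0 turn 1.448
```

```bash
python3 -m pendant '[{"fingers":50,"delta_pos":[-8,8,0],"angular":[0,0,0]},{"fingers":50,"delta_pos":[-16,17,0],"angular":[0,0,0]},{"fingers":50,"delta_pos":[-26,27,0],"angular":[0,0,0]},{"fingers":50,"delta_pos":[-26,27,0],"angular":[0,0,0]},{"fingers":50,"delta_pos":[-26,27,0],"angular":[0,0,0]},{"fingers":50,"delta_pos":[-26,27,0],"angular":[0,0,0]},{"fingers":50,"delta_pos":[-26,27,0],"angular":[0,0,0]},{"fingers":50,"delta_pos":[-26,27,0],"angular":[0,0,0]},{"fingers":50,"delta_pos":[-26,27,0],"angular":[0,0,0]},{"fingers":50,"delta_pos":[-19,21,0],"angular":[0,0,0]},{"fingers":50,"delta_pos":[-12,13,0],"angular":[0,0,0]},{"fingers":50,"delta_pos":[-6,8,0],"angular":[0,0,0]}]'
python3 -m pendant '[{"fingers":50,"delta_pos":[0,0,0],"angular":[0,0,0.06]},{"fingers":50,"delta_pos":[0,0,0],"angular":[0,0,0.138]},{"fingers":50,"delta_pos":[0,0,0],"angular":[0,0,0.138]},{"fingers":50,"delta_pos":[0,0,0],"angular":[0,0,0.138]},{"fingers":50,"delta_pos":[0,0,0],"angular":[0,0,0.138]},{"fingers":50,"delta_pos":[0,0,0],"angular":[0,0,0.138]},{"fingers":50,"delta_pos":[0,0,0],"angular":[0,0,0.138]},{"fingers":50,"delta_pos":[0,0,0],"angular":[0,0,0.138]},{"fingers":50,"delta_pos":[0,0,0],"angular":[0,0,0.138]},{"fingers":50,"delta_pos":[0,0,0],"angular":[0,0,0.138]},{"fingers":50,"delta_pos":[0,0,0],"angular":[0,0,0.1]},{"fingers":50,"delta_pos":[0,0,0],"angular":[0,0,0.046]}]'
python3 -m pendant '[{"fingers":50,"delta_pos":[0,0,6],"angular":[0,0,0]},{"fingers":50,"delta_pos":[0,0,16],"angular":[0,0,0]},{"fingers":50,"delta_pos":[0,0,22],"angular":[0,0,0]},{"fingers":50,"delta_pos":[0,0,20],"angular":[0,0,0]},{"fingers":50,"delta_pos":[0,0,12],"angular":[0,0,0]},{"fingers":50,"delta_pos":[0,0,4],"angular":[0,0,0]},{"fingers":50,"delta_pos":[0,0,0],"angular":[0,0,0]},{"fingers":50,"delta_pos":[0,0,0],"angular":[0,0,0]}]'
python3 - <<'E'
from h import *
plan((.5105,.0043,.022,42.4))
f=lambda i,k:cv2.convertScaleAbs(cv2.resize(i,None,fx=k,fy=k,interpolation=cv2.INTER_CUBIC),alpha=1.8,beta=20)
a=env.read_camera("top");b=env.read_camera("side")
cv2.imwrite("pics/F.png",np.hstack([f(a[145:245,256:356],4),f(b[135:235,250:350],4)]))
E
```

```text
clock: 40.0
tcp_pos: [0.509, 0.0072, 0.1362]
orientation: [-0.001, -0.305, 0.952, 0.001]
wrist_force: [0.7, 0.0, -3.8]
finger_gap: 0.0587
clock: 41.2
tcp_pos: [0.5093, 0.0047, 0.1364]
orientation: [-0.001, 0.405, 0.914, -0.0]
wrist_force: [0.9, -0.1, -3.4]
finger_gap: 0.0589
clock: 42.0
tcp_pos: [0.5108, 0.0047, 0.0579]
orientation: [0.001, 0.403, 0.915, 0.0]
wrist_force: [-0.0, -0.2, -2.7]
finger_gap: 0.0589
t 42.0 p [0.5108 0.0047 0.0579] jaw 42.41 tilt [ 0.0011 -0.0001] F [-0.  -0.2 -2.7] gap 0.0589 j6 0.68
 d [-0.1 -0.5 35.9] len 36.0 turn 0.0
```

View pics/F.png

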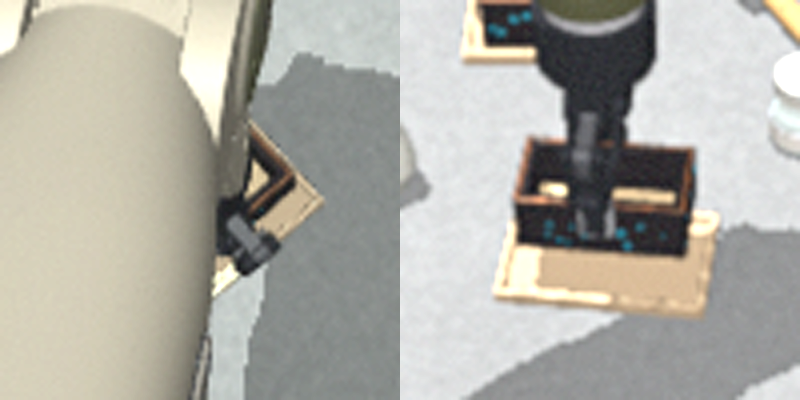

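The trough hangs aligned over its saucer. A quick lengthwise check from side-crop corners (115,242),(287,256) against saucer corners (95,298),(304,316).

```bash
python3 - <<'E'
from h import *
c=lambda P:(np.array(P)+.5)/4-.5+[250,135]
a=back("side",c([(115,242),(287,256)]),.040)[:,:2];b=back("side",c([(95,298),(304,316)]),.004)[:,:2]
u=np.array([np.cos(np.radians(132.4)),np.sin(np.radians(132.4))])
print(a@u,a.mean(0)@u,b@u,b.mean(0)@u, np.array([.5105,.0043])@u)
for q in(a,b): d=q[1]-q[0];print(np.linalg.norm(d),np.degrees(np.arctan2(d[1],d[0])))
E
python3 -m pendant '[{"fingers":50,"delta_pos":[0,0,6],"angular":[0,0,0]},{"fingers":50,"delta_pos":[0,0,8],"angular":[0,0,0]},{"fingers":50,"delta_pos":[0,0,4],"angular":[0,0,0]},{"fingers":50,"delta_pos":[0,0,0],"angular":[0,0,0]},{"fingers":50,"delta_pos":[0,0,0],"angular":[0,0,0]}]'
```

```text
[-0.28439611 -0.39782777] -0.34111194020809116 [-0.27166688 -0.41095611] -0.34131149564490404 -0.34105601089679943
0.11343198713431078 -47.46275148802532
0.1392892374655002 -47.59983856865111
clock: 42.6
tcp_pos: [0.5099, 0.0049, 0.039]
orientation: [-0.0, 0.404, 0.915, -0.0]
wrist_force: [-0.9, -0.2, -3.1]
finger_gap: 0.0586
```

Centred to within a millimetre and aligned to about 0.1°. Lowering.

```bash
python3 -m pendant '[{"fingers":50,"delta_pos":[0,0,5],"angular":[0,0,0]},{"fingers":50,"delta_pos":[0,0,5],"angular":[0,0,0]},{"fingers":50,"delta_pos":[0,0,2],"angular":[0,0,0]},{"fingers":50,"delta_pos":[0,0,1],"angular":[0,0,0]},{"fingers":50,"delta_pos":[0,0,1],"angular":[0,0,0]},{"fingers":50,"delta_pos":[0,0,0],"angular":[0,0,0]},{"fingers":50,"delta_pos":[0,0,0],"angular":[0,0,0]}]'
python3 -m pendant '[{"fingers":50,"delta_pos":[0,0,0.8],"angular":[0,0,0]},{"fingers":50,"delta_pos":[0,0,0.7],"angular":[0,0,0]},{"fingers":50,"delta_pos":[0,0,0],"angular":[0,0,0]}]'
python3 -m pendant '[{"fingers":50,"delta_pos":[0,0,0.6],"angular":[0,0,0]},{"fingers":50,"delta_pos":[0,0,0],"angular":[0,0,0]}]'
```

```text
clock: 43.3
tcp_pos: [0.5103, 0.0048, 0.0254]
orientation: [0.0, 0.404, 0.915, 0.0]
wrist_force: [0.6, 0.1, -2.6]
finger_gap: 0.0591
clock: 43.6
tcp_pos: [0.5102, 0.0048, 0.0237]
orientation: [-0.0, 0.404, 0.915, 0.0]
wrist_force: [-0.2, -0.4, -3.5]
finger_gap: 0.0589
clock: 43.8
tcp_pos: [0.5101, 0.0048, 0.0231]
orientation: [-0.0, 0.404, 0.915, 0.0]
wrist_force: [0.4, 0.3, -3.0]
finger_gap: 0.0588
```

```bash
python3 -m pendant '[{"fingers":50,"delta_pos":[0,0,0.7],"angular":[0,0,0]},{"fingers":50,"delta_pos":[0,0,0],"angular":[0,0,0]}]'
python3 -m pendant '[{"fingers":50,"delta_pos":[0,0,0.6],"angular":[0,0,0]},{"fingers":50,"delta_pos":[0,0,0],"angular":[0,0,0]}]'
python3 -m pendant '[{"fingers":50,"delta_pos":[0,0,0.5],"angular":[0,0,0]},{"fingers":50,"delta_pos":[0,0,0],"angular":[0,0,0]}]'
```

```text
clock: 44.0
tcp_pos: [0.5101, 0.0048, 0.0224]
orientation: [-0.0, 0.404, 0.915, 0.0]
wrist_force: [0.6, 0.1, -2.8]
finger_gap: 0.0587
clock: 44.2
tcp_pos: [0.5102, 0.0048, 0.0221]
orientation: [0.0, 0.404, 0.915, 0.0]
wrist_force: [-0.8, 0.6, 0.2]
finger_gap: 0.059
clock: 44.4
tcp_pos: [0.5103, 0.0048, 0.0221]
orientation: [0.0, 0.404, 0.915, 0.0]
wrist_force: [-3.1, 1.5, 5.7]
finger_gap: 0.0589
```

```bash
python3 -m pendant '[{"fingers":59,"delta_pos":[0,0,-0.3],"angular":[0,0,0]},{"fingers":61,"delta_pos":[0,0,0],"angular":[0,0,0]},{"fingers":65,"delta_pos":[0,0,0],"angular":[0,0,0]},{"fingers":71,"delta_pos":[0,0,0],"angular":[0,0,0]},{"fingers":77,"delta_pos":[0,0,0],"angular":[0,0,0]},{"fingers":77,"delta_pos":[0,0,-4],"angular":[0,0,0]},{"fingers":77,"delta_pos":[0,0,-12],"angular":[0,0,0]},{"fingers":77,"delta_pos":[0,0,-24],"angular":[0,0,0]},{"fingers":77,"delta_pos":[0,0,-40],"angular":[0,0,0]},{"fingers":77,"delta_pos":[0,0,-40],"angular":[0,0,0]},{"fingers":77,"delta_pos":[0,0,-40],"angular":[0,0,0]},{"fingers":77,"delta_pos":[0,0,-30],"angular":[0,0,0]}]'
python3 -m pendant '[{"fingers":77,"delta_pos":[-15,-15,0],"angular":[0,0,0]},{"fingers":77,"delta_pos":[-28,-28,0],"angular":[0,0,0]},{"fingers":77,"delta_pos":[-28,-28,0],"angular":[0,0,0]},{"fingers":77,"delta_pos":[-28,-28,0],"angular":[0,0,0]},{"fingers":77,"delta_pos":[-28,-28,0],"angular":[0,0,0]},{"fingers":77,"delta_pos":[-28,-28,0],"angular":[0,0,0]},{"fingers":77,"delta_pos":[-28,-28,0],"angular":[0,0,0]},{"fingers":77,"delta_pos":[-28,-28,0],"angular":[0,0,0]},{"fingers":77,"delta_pos":[-15,-15,0],"angular":[0,0,0]},{"fingers":77,"delta_pos":[0,0,0],"angular":[0,0,0]},{"fingers":77,"delta_pos":[0,0,0],"angular":[0,0,0]},{"fingers":77,"delta_pos":[0,0,0],"angular":[0,0,0]}]'
python3 - <<'E'
from h import *
plan()
f=lambda i,k:cv2.convertScaleAbs(cv2.resize(i,None,fx=k,fy=k,interpolation=cv2.INTER_CUBIC),alpha=1.8,beta=20)
a=env.read_camera("top");b=env.read_camera("side")
cv2.imwrite("pics/G.png",np.vstack([f(a[110:260,150:420],2.0),f(b[100:250,180:450],2.0)]))
E
```

```text
clock: 45.6
tcp_pos: [0.5108, 0.0047, 0.2156]
orientation: [0.002, 0.404, 0.915, 0.001]
wrist_force: [1.1, -1.0, 0.2]
finger_gap: 0.077
clock: 46.8
tcp_pos: [0.4957, -0.313, 0.2119]
orientation: [-0.0, 0.403, 0.915, 0.0]
wrist_force: [-0.5, 1.1, 0.0]
finger_gap: 0.0768
t 46.8 p [ 0.4957 -0.313   0.2119] jaw 42.47 tilt [-0.0001  0.0007] F [-0.5  1.1  0. ] gap 0.0768 j6 0.13
```

View pics/G.png

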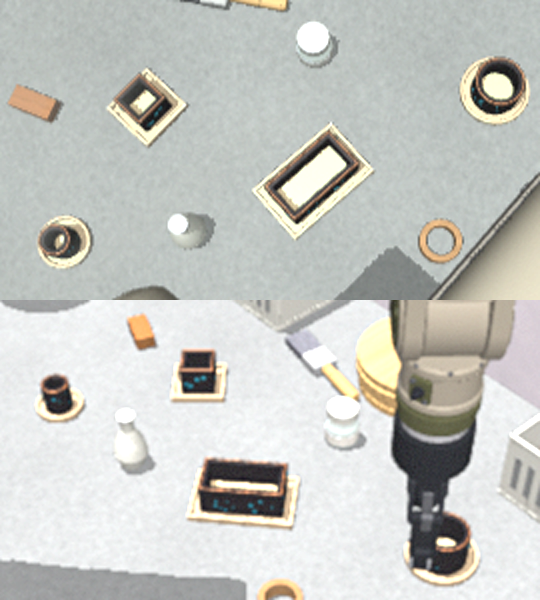

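All four planters stand inside their saucers with sides aligned. The vase and jar are standing where they were, and the gripper is empty and clear.

```bash
python3 -c "
from workcell import env
print(env.hand_in())"
```

```text
the job is handed in; nothing more can be done
None
```

I took the stack apart from the top (small round, square, large round, trough). I lowered each planter onto its own saucer until the wrist force showed it touching, then let go. I handed in at about 47 s of the 122 s limit.

In the last top and side pictures all four planters stand upright inside their saucer rims. The square one and the trough lie along their saucers' sides; before the final lowering, the trough measured within about 1 mm and 0.2° of its saucer. The vase and jar look unmoved, judged by eye rather than measured, and the gripper was open with nothing near it. The wrist-force readings I printed were small, about 7 N at most.

One check disagreed: before I gripped the large round planter, the two cameras differed by about 3 mm on its position. I aimed between the two readings, and the grip went normally.

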